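# Gauge a cast test bar and sort it

### The arm

A 6-joint arm with a two-finger parallel gripper is mounted at the origin on a cart in front of the work surface, level with it; the furniture and walls round the work are solid. World frame = base frame: x ahead of the robot, y to its left, z up, the work surface at z = 0. Lengths are in m, angles in degrees, forces in N, time in s.
With the tool pointing down it reaches from about 0.35 to 0.875 m from the base axis. Payload 4.2 kg.
Tool frame: the origin (TCP) lies midway between the tips of the shut fingers; the grasp point (between the pads) lies 19 mm behind it; y points along the fingers, x is the direction in which the jaws open and shut, and the axes are right-handed (so a half turn about y gives the same grasp; the last joint's range is limited). The gripper opens to 87 mm and grips with 3 to 60 N. Pads are 19 mm wide; open, the fingers measure 117 mm over their backs; the gripper's body (75 mm by 190 mm) begins 51 mm behind the grasp point.
Start: joints at [86.436, 22.042, 0.453, 0, -68.411, -14.817], TCP at [0.197, 0.593, 0.223] pointing down, gripper open.
Joint ranges: [-179.83, 179.83], [-69.29, 118.12], [-61.27, 80.66], [-181.25, 117.63], [-171.15, -9.14], [-177.46, 177.46]. Speed limits (degrees/s): [159.86, 159.86, 180, 180, 180, 180].

### API

Orientations are given as a 3x3 rotation matrix whose columns are the frame's x, y, z axes.
In Python, from station import * gives the robot as it stands.
- The arm moves only by the tool jog_arm, never from a script. Its argument "series" is a list of rows, each a list of 3 entries, a list of its own where there are three numbers: the shift along the tool's x, y, z in m, then the turn, a rotation vector about the tool's x, y, z in degrees, then the finger opening in m, from 0 to 0.087. A call has 1 to 10 rows; each row shifts and turns the commanded pose from where the row before left it, along the tool's axes as they then stand; what a row does not reach is not made up. A row lasts 1/8 s, in which the tool goes at most 62.5 mm and 10.7 degrees, less where a joint would pass 70% of its speed; a pose out of reach is approached as far as the arm can. A call is refused whole if a number of a shift passes 0.0625 or a number of a turn 10.7, either way. A call with a gripper value outside its range is refused whole. The fingers move at their own pace and stop on an object; the grip force is fixed at half the most. Time passes only in rows, so rows that do not move let the fingers close. It gives the time, the measured TCP pose, the force and the opening at its end, in the units of the state.
- sense(): the state, without advancing time (a new reading comes with each control period).
- capture(name): name is "scene" or "top"; returns the picture (480x640x3 uint8, red, green, blue); there is no depth.
- camera_info(name): a dict with "fx", "fy", "cx", "cy" (pixels), "rvec" (rotation vector, rad) and "tvec" (3), from world to camera coordinates, as OpenCV has them. Camera axes: x right, y down, z forward; pixel columns grow to the right and rows downward; lengths in m; the calibration is good to about 2 mm. A picture is of the moment at which its call begins. camera_info takes no time and is no camera call.
- finish_job(): hands the job in, once; it reports no verdict.
The state is a dict: "time_s": time; "joints": joint angles; "joint_velocities": joint speeds; "effort": joint torques, N m; "tcp_pos": TCP position; "ee_rot": TCP orientation; "wrist_force": force on the tool from outside, world axes, zero at the start; "moment": the same for the moment, N m; "gripper_width": opening from 0.0 (shut) to 1.0 (fully open).
Only numpy, scipy, OpenCV 4.12 (cv2) and the standard library are available. Lean on these libraries where they do the work, as an engineer would, in place of code of your own. Each camera call takes 0.05 s, during which the arm holds its last target. There are 200 camera calls.

### The job

Take the right-hand bar (the one nearest the gauge) out of the white rack, set it down flat clear of the jaws and let go, so as to take it again nearer one end, then slide its other end, flat on the bed, straight into the mouth of the steel go/no-go gauge until it stops, without forcing it. If it passes right along the green go part and stops at the red no-go part, lay it flat in the green tray; if it will not go in, or slides on into the red part, lay it flat in the red tray. Leave the other two bars in the rack and everything else where it is.

Things in the scene. Friction and masses are not known exactly. Their poses are not given: they have to be found in the camera images.
- gauge: fixed steel gap gauge, two jaw blocks on an aluminium base. Origin: centre of the mouth, on the worktop; x points into the gauge (the way a bar is slid in), z up. Base from x = -90 to +108 mm, 108 wide; its upper side, 8 above the worktop, is the bed, open ahead of the mouth. Jaws from x = 0 to 104, 46 to each side of the middle, tops 40 above the worktop, front inner corners rounded (radius 4)
- gauge_shoulder (a point): point on the bed midway between the gauge's jaws, 70 mm in from the mouth. Up to here the gap is 41.5 wide (go part, green bands on top); here shoulders (corners of radius 1) narrow it to 37.5 (no-go part, red bands), up to an end stop 92 mm in from the mouth. A right bar stops with its leading end here, one too wide at the mouth; one too narrow, if slid along the middle, runs to the stop
- gauge_jaws: the two steel jaw blocks and the end stop of the gauge, in one; same origin and axes as the gauge
- rack: fixed white plastic rack, 140 x 202.5 mm, holding three bars. Origin: centre of its underside; the bars lie along its x, side by side along its y (at -70, 0, +70) on a floor 6 above the worktop. Comb blocks 32 high stand beside the bars from 25 to 61.5 either side of the middle, so a bar can be gripped only over the middle 50 of its length; beside it there 25 or more is free
- rack_right_pocket (a point): middle of the bar place at the rack's right end (y = -70 in the rack, towards the gauge), 20 above the worktop: the bar here is the one to check
- tray_pass: fixed shallow green plastic tray 146 x 106 (inside 138 x 98), rim 16 high, floor 4 thick; origin centre of its underside, long side along x
- tray_reject: fixed shallow red plastic tray, same size and frame as the green one
- caliper: bystander: caliper lying on the worktop on the right, 59 x 165 x 10; origin on its underside
- marker_blue: bystander: blue marker lying on the worktop on the left, 124 long; origin on its underside
- reagent_2: bystander: white reagent bottle behind the gauge, diameter 56, 118 high; origin on its underside
- bar_1_mid (a point): centre (half-way up) of one of three like grey cast mortar bars, 120 long (x), 28 high (z), about 40 wide (y; between 35 and 44.2, hardly to be told by eye), 0.22 to 0.35 kg; any of them may be right, too wide or too narrow, only the gauge tells
- bar_1: the same bar; origin at the centre of its underside
- bar_2_mid (a point): centre (half-way up) of one of three like grey cast mortar bars, 120 long (x), 28 high (z), about 40 wide (y; between 35 and 44.2, hardly to be told by eye), 0.22 to 0.35 kg; any of them may be right, too wide or too narrow, only the gauge tells
- bar_2: the same bar; origin at the centre of its underside
- bar_3_mid (a point): centre (half-way up) of one of three like grey cast mortar bars, 120 long (x), 28 high (z), about 40 wide (y; between 35 and 44.2, hardly to be told by eye), 0.22 to 0.35 kg; any of them may be right, too wide or too narrow, only the gauge tells
- bar_3: the same bar; origin at the centre of its underside

How it is judged (in metres and radians):
On the way, in this order (a step that is already met when the one before it is completed fails the run):
1. the bar has been set down flat outside the rack, clear of the gauge's jaws, and let go (((distance of bar_1_mid from where it was at the start of the episode above 0.05 m and contact force between the fingers and bar_1 below 0.3 N and angle between bar_1's own z axis and vertical below 0.12 rad and (x of bar_1_mid in the frame of gauge below -0.063 m or y of bar_1_mid in the frame of gauge above 0.1 m) and height (world z) of bar_1_mid below 0.03 m and linear speed of bar_1 below 0.02 m/s) or (distance of bar_2_mid from where it was at the start of the episode above 0.05 m and contact force between the fingers and bar_2 below 0.3 N and angle between bar_2's own z axis and vertical below 0.12 rad and (x of bar_2_mid in the frame of gauge below -0.063 m or y of bar_2_mid in the frame of gauge above 0.1 m) and height (world z) of bar_2_mid below 0.03 m and linear speed of bar_2 below 0.02 m/s) or (distance of bar_3_mid from where it was at the start of the episode above 0.05 m and contact force between the fingers and bar_3 below 0.3 N and angle between bar_3's own z axis and vertical below 0.12 rad and (x of bar_3_mid in the frame of gauge below -0.063 m or y of bar_3_mid in the frame of gauge above 0.1 m) and height (world z) of bar_3_mid below 0.03 m and linear speed of bar_3 below 0.02 m/s))), for 0.1 s.
2. the bar, flat on the bed and straight, has gone into the gauge until it stopped: at the mouth's corners (too wide), the shoulder (right) or 12 mm or more past the shoulder (too narrow) (((x of bar_1_mid in the frame of gauge between 0.022 and 0.04 m and y of bar_1_mid in the frame of gauge between -0.004 and 0.004 m and z of bar_1_mid in the frame of gauge between 0.016 and 0.026 m and angle between the x axis of bar_1 and the x axis of gauge, either way round below 0.08 rad) or (x of bar_2_mid in the frame of gauge between -0.061 and -0.05 m and y of bar_2_mid in the frame of gauge between -0.004 and 0.004 m and z of bar_2_mid in the frame of gauge between 0.016 and 0.026 m and angle between the x axis of bar_2 and the x axis of gauge, either way round below 0.08 rad) or (x of bar_3_mid in the frame of gauge between 0.007 and 0.017 m and y of bar_3_mid in the frame of gauge between -0.004 and 0.004 m and z of bar_3_mid in the frame of gauge between 0.016 and 0.026 m and angle between the x axis of bar_3 and the x axis of gauge, either way round below 0.08 rad))), for 0.2 s.
At the end, for the whole second after the job is handed in: The checked bar lies flat and at rest on the floor of the right tray: green if it stopped at the no-go shoulder, red if it did not enter or ran past the shoulder; the other two bars are still in their places in the rack (within 12 mm) (((x of bar_1_mid in the frame of tray_reject between -0.022 and 0.022 m and y of bar_1_mid in the frame of tray_reject between -0.04 and 0.04 m and z of bar_1_mid in the frame of tray_reject between 0.01 and 0.024 m and angle between bar_1's own z axis and vertical below 0.12 rad and linear speed of bar_1 below 0.02 m/s and y of each of bar_2_mid, bar_3_mid in the frame of rack above -0.035 m and distance of each of bar_2_mid, bar_3_mid from where it was at the start of the episode below 0.012 m) or (x of bar_2_mid in the frame of tray_reject between -0.022 and 0.022 m and y of bar_2_mid in the frame of tray_reject between -0.04 and 0.04 m and z of bar_2_mid in the frame of tray_reject between 0.01 and 0.024 m and angle between bar_2's own z axis and vertical below 0.12 rad and linear speed of bar_2 below 0.02 m/s and y of each of bar_1_mid, bar_3_mid in the frame of rack above -0.035 m and distance of each of bar_1_mid, bar_3_mid from where it was at the start of the episode below 0.012 m) or (x of bar_3_mid in the frame of tray_pass between -0.022 and 0.022 m and y of bar_3_mid in the frame of tray_pass between -0.04 and 0.04 m and z of bar_3_mid in the frame of tray_pass between 0.01 and 0.024 m and angle between bar_3's own z axis and vertical below 0.12 rad and linear speed of bar_3 below 0.02 m/s and y of each of bar_1_mid, bar_2_mid in the frame of rack above -0.035 m and distance of each of bar_1_mid, bar_2_mid from where it was at the start of the episode below 0.012 m))); the robot touches nothing.
It fails at once if the bar is forced against the jaws of the gauge (more than 80 N) (contact force between any of bar_1, bar_2, bar_3 and gauge_jaws above 80 N).
It fails at once if a bystander is moved by more than 30 mm (distance of any of caliper, marker_blue, reagent_2 from where it was at the start of the episode above 0.03 m).
It also fails if it takes over 53 s, if anything falls off the work surface, if the arm or the gripper's body presses on something with over 40 N, if the wrist force passes 120 N, or if a joint passes its speed limit or range.

## Working session

There is one attempt and no reset: what is moved stays moved. The work goes in short steps, Python scripts to look and compute and a tool call to move; the robot and the scene stay as the last step left them, time stands still between calls to the robot, and variables do not carry over. Pictures are saved under pics/ and viewed, about 8 in all and at most 12, crops included, and the job is handed in when it is done.

Besides the shell and the picture viewer there is one more tool, called after "Call:" in YAML: its name, and indented under it one key for each argument. jog_arm: Moves the arm, as the interface text tells. Its arguments: {"type":"object","properties":{"series":{"type":"array","items":{"type":"array"}}},"required":["series"]}

```bash
mkdir -p pics; ls
python3 - <<'E'
from station import *
import cv2
for n in("scene","top"):
    im=capture(n); cv2.imwrite(f"pics/{n}0.png",im[...,::-1]); print(n,camera_info(n))
s=sense(); print(s)
E
```

```text
pics
scene {'fx': 568.2419042150725, 'fy': 568.2419042150725, 'cx': 316.45152428602694, 'cy': 238.18006170943096, 'rvec': array([ 0.64535299, -2.38294201,  1.43653542]), 'tvec': array([0.48545892, 0.15820468, 1.53863337])}
top {'fx': 580.0278618128644, 'fy': 580.0278618128644, 'cx': 320.99902529869087, 'cy': 238.27860257813094, 'rvec': array([ 2.14115683, -2.11191017,  0.18011413]), 'tvec': array([0.0267672 , 0.54172906, 1.70626169])}
{'time_s': 0.1, 'joints': array([ 8.64362736e+01,  2.20875131e+01,  3.88203848e-01, -2.52221381e-02,
       -6.84098833e+01, -1.48158050e+01]), 'joint_velocities': array([-0.07696158, -0.0690661 ,  0.24534466,  0.05966473, -0.06277566,
       -0.04518159]), 'effort': array([-9.75690964e-04, -3.91693103e+01,  1.87933874e+01,  4.23191249e+00,
        1.34577855e-02, -7.36055995e-05]), 'tcp_pos': array([0.19689189, 0.5926224 , 0.22156109]), 'ee_rot': array([[-3.15463608e-01, -5.26990711e-04,  9.48937529e-01],
       [-9.48935678e-01, -1.87660757e-03, -3.15464034e-01],
       [ 1.94702997e-03, -9.99998100e-01,  9.19211078e-05]]), 'wrist_force': array([ 0.02476036,  0.02073216, -0.93921472]), 'moment': array([-0.00149103,  0.0338321 ,  0.00245106]), 'gripper_width': 0.9970454750076749}
```

View pics/top0.png

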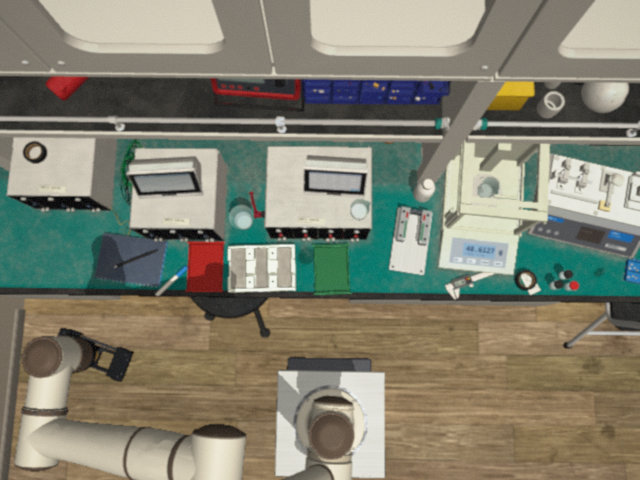

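View pics/scene0.png

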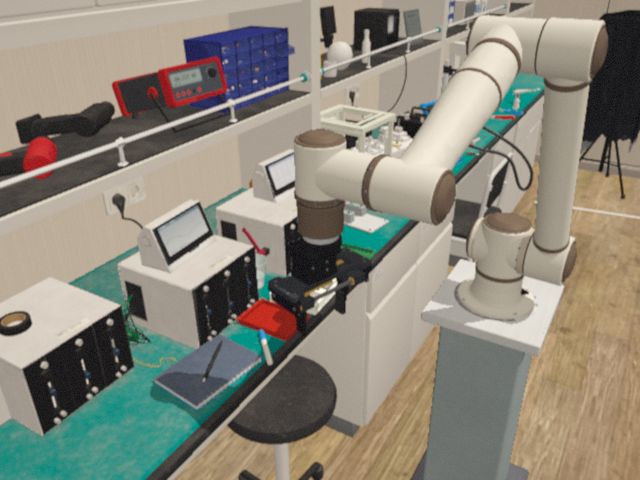

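```bash
cat > h.py <<'E'
import numpy as np, cv2
from station import *
def cam(n):
    c=camera_info(n); R,_=cv2.Rodrigues(c["rvec"]); K=np.array([[c["fx"],0,c["cx"]],[0,c["fy"],c["cy"]],[0,0,1]]); return K,R,np.array(c["tvec"]).ravel()
def ray(n,uv,z):
    K,R,t=cam(n); uv=np.atleast_2d(uv).astype(float); d=np.c_[uv,np.ones(len(uv))]@np.linalg.inv(K).T@R; o=-R.T@t
    return o+d*((z-o[2])/d[:,2])[:,None]
def proj(n,P):
    K,R,t=cam(n); p=(np.atleast_2d(P)@R.T+t)@K.T; return p[:,:2]/p[:,2:]
def crop(n,u0,v0,u1,v1,k,out):
    im=capture(n); c=cv2.resize(im[v0:v1,u0:u1],None,fx=k,fy=k,interpolation=cv2.INTER_CUBIC); cv2.imwrite(out,c[...,::-1]); return im
E
python3 - <<'E'
from h import *
im=crop("top",180,175,445,300,3,"pics/c1.png")
cv2.imwrite("pics/g.png",cv2.resize(im[195:280,380:440],None,fx=7,fy=7,interpolation=cv2.INTER_CUBIC)[...,::-1])
hsv=cv2.cvtColor(im,cv2.COLOR_RGB2HSV)
for nm,lo,hi in (("red",(0,150,80),(8,255,255)),("grn",(50,120,40),(75,255,140)),("white",(0,0,140),(179,70,255))):
    m=cv2.inRange(hsv,lo,hi); m[:180]=0;m[300:]=0;m[:,:180]=0;m[:,445:]=0
    for c in cv2.findContours(m,0,2)[0]:
        if cv2.contourArea(c)>150:
            r=cv2.minAreaRect(c); w=ray("top",cv2.boxPoints(r),0.016); print(nm,cv2.contourArea(c),np.round(r[0],1),np.round(r[1],1),r[2],'\n',w[:,:2].round(3).tolist(),w.mean(0).round(3))
E
```

```text
red 1630.0 [204.5 266.3] [36.  50.1] 1.1934893131256104 
 [[0.379, 0.442], [0.533, 0.447], [0.532, 0.336], [0.378, 0.332]] [0.456 0.389 0.016]
grn 1614.5 [331.  268.7] [50.1 36. ] 87.61405944824219 
 [[0.527, 0.062], [0.534, -0.049], [0.38, -0.056], [0.374, 0.053]] [0.454 0.003 0.016]
white 3059.5 [261.  267.5] [68. 47.] -0.0 
 [[0.381, 0.317], [0.525, 0.323], [0.528, 0.114], [0.384, 0.111]] [0.454 0.216 0.016]
white 1884.5 [410.6 240.6] [36.2 65.1] 8.365885734558105 
 [[0.451, -0.171], [0.653, -0.202], [0.637, -0.313], [0.436, -0.28]] [ 0.544 -0.241  0.016]
white 304.0 [240.3 218.3] [23.3 18.4] 45.0 
 [[0.612, 0.332], [0.654, 0.293], [0.602, 0.24], [0.56, 0.279]] [0.607 0.286 0.016]
white 152.0 [441.  231.5] [73.  6.] 90.0 
 [[0.689, -0.328], [0.689, -0.347], [0.46, -0.342], [0.46, -0.324]] [ 0.574 -0.335  0.016]
white 275.0 [426.5 190.5] [21. 17.] 90.0 
 [[0.736, -0.267], [0.737, -0.32], [0.669, -0.319], [0.669, -0.266]] [ 0.703 -0.293  0.016]
white 412.5 [334.5 185. ] [10. 49.] 90.0 
 [[0.732, 0.072], [0.734, -0.082], [0.702, -0.082], [0.7, 0.071]] [ 0.717 -0.005  0.016]
white 4068.5 [317.5 204. ] [ 48. 107.] 90.0 
 [[0.73, 0.216], [0.735, -0.12], [0.581, -0.119], [0.577, 0.211]] [0.656 0.047 0.016]
white 1373.5 [198. 204.] [48. 36.] 90.0 
 [[0.727, 0.48], [0.728, 0.367], [0.575, 0.36], [0.573, 0.471]] [0.651 0.419 0.016]
```

View pics/c1.png

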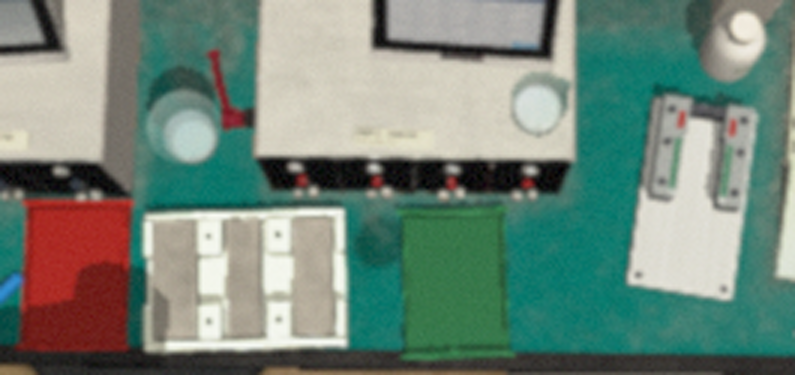

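View pics/g.png

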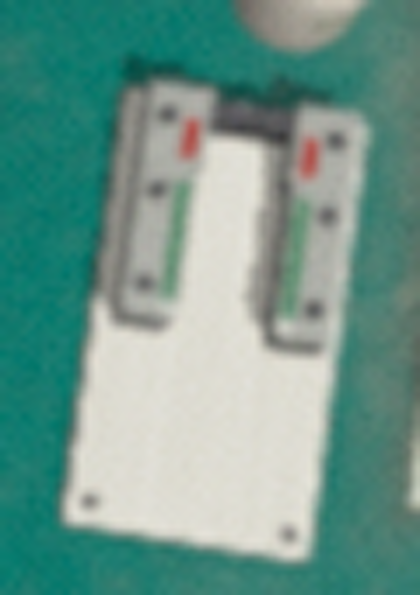

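```bash
cat >> h.py <<'E'
def edge(g,a,b,hw=3,n=40):
    "fit a line to the strongest gradient across segment a-b (pixels); returns refined ends"
    a,b=np.float32(a),np.float32(b); d=(b-a)/np.linalg.norm(b-a); q=np.array([-d[1],d[0]]); s=np.linspace(.08,.92,n); k=np.arange(-hw,hw+.01,.1)
    P=(a+np.outer(s,b-a))[:,None]+k[None,:,None]*q
    v=cv2.remap(g,P[...,0].astype('f4'),P[...,1].astype('f4'),cv2.INTER_LINEAR); v=cv2.GaussianBlur(v,(0,0),4)
    dv=np.abs(np.gradient(v,axis=1)); o=k[dv.argmax(1)]; c=np.median(o); ok=abs(o-c)<1.2
    f=np.polyfit(s[ok],o[ok],1); r=np.std(o[ok]-np.polyval(f,s[ok]))
    return a+q*np.polyval(f,0),b+q*np.polyval(f,1),r,ok.mean()
def mean(n,k=4): return np.mean([capture(n).astype('f4') for _ in range(k)],0)
E
python3 - <<'E'
from h import *
im=mean("top"); np.save("m0.npy",im); g=im.mean(2)
K,R,t=cam("top"); print("cam at",(-R.T@t).round(3))
G=lambda x,y:(380+x/7-.43,195+y/7-.43)
C=lambda x,y:(180+x/3-.33,175+y/3-.33)
E={ "g_left":(G(100,310),G(65,522),.008),"g_right":(G(340,350),G(308,560),.008),"g_front":(G(65,522),G(308,560),.008),
"jawL_in":(G(212,100),G(170,322),.04),"jawR_in":(G(300,110),G(270,340),.04),"jawR_out":(G(366,125),G(322,350),.04),"jawL_front":(G(118,316),G(165,326),.04),"jawR_front":(G(270,342),G(322,350),.04),
"bar_l":(C(293,222),C(293,334),.034),"bar_r":(C(334,218),C(335,334),.034),"bar_t":(C(294,217),C(333,217),.034),"bar_b":(C(294,336),C(333,336),.034),
"gt_l":(C(402,212),C(404,352),.016),"gt_r":(C(505,210),C(511,352),.016),"gt_b":(C(404,356),C(511,356),.016),"gt_t":(C(402,208),C(506,208),.016),
"rt_l":(C(26,205),C(21,345),.016),"rt_r":(C(132,205),C(131,345),.016),"rt_b":(C(20,349),C(132,349),.016),"rt_t":(C(27,201),C(132,201),.016)}
for n,(a,b,z) in E.items():
    p,q,r,f=edge(g,a,b); w=ray("top",[p,q],z)[:,:2]; d=w[1]-w[0]
    print(n,w.round(4).tolist(),"mid",w.mean(0).round(4),"dir",np.degrees(np.arctan2(d[1],d[0])).round(2),"rms",r.round(2),f)
E
```

```text
cam at [0.235 0.021 1.775]
g_left [[0.55, -0.1877], [0.4554, -0.173]] mid [ 0.5027 -0.1803] dir 171.17 rms 0.04 1.0
g_right [[0.5332, -0.2952], [0.4398, -0.2812]] mid [ 0.4865 -0.2882] dir 171.46 rms 0.05 1.0
g_front [[0.4549, -0.1746], [0.4386, -0.2804]] mid [ 0.4467 -0.2275] dir -98.74 rms 0.03 1.0
jawL_in [[0.6383, -0.2337], [0.5388, -0.2182]] mid [ 0.5886 -0.2259] dir 171.14 rms 0.19 1.0
jawR_in [[0.6346, -0.2682], [0.5323, -0.2549]] mid [ 0.5835 -0.2616] dir 172.59 rms 0.09 0.75
jawR_out [[0.6272, -0.3052], [0.5263, -0.2895]] mid [ 0.5767 -0.2974] dir 171.19 rms 0.04 1.0
jawL_front [[0.5371, -0.1937], [0.5347, -0.2144]] mid [ 0.5359 -0.2041] dir -96.56 rms 0.03 1.0
jawR_front [[0.5271, -0.2597], [0.5239, -0.2821]] mid [ 0.5255 -0.2709] dir -98.1 rms 0.08 1.0
bar_l [[0.5099, 0.1686], [0.3963, 0.1658]] mid [0.4531 0.1672] dir -178.58 rms 0.31 1.0
bar_r [[0.5146, 0.1255], [0.3969, 0.121]] mid [0.4557 0.1232] dir -177.79 rms 0.33 1.0
bar_t [[0.5165, 0.1657], [0.5173, 0.1262]] mid [0.5169 0.146 ] dir -88.86 rms 0.04 0.85
bar_b [[0.392, 0.1623], [0.3926, 0.1233]] mid [0.3923 0.1428] dir -89.07 rms 0.05 1.0
gt_l [[0.5247, 0.0538], [0.3813, 0.056]] mid [0.453  0.0549] dir 179.15 rms 0.17 0.675
gt_r [[0.528, -0.0462], [0.3827, -0.053]] mid [ 0.4553 -0.0496] dir -177.31 rms 0.12 0.925
gt_b [[0.3722, 0.0522], [0.3794, -0.0558]] mid [ 0.3758 -0.0018] dir -86.19 rms 0.15 0.925
gt_t [[0.5334, 0.0568], [0.5379, -0.0498]] mid [0.5356 0.0035] dir -87.57 rms 0.07 1.0
rt_l [[0.5267, 0.4406], [0.3831, 0.4391]] mid [0.4549 0.4399] dir -179.4 rms 0.14 0.875
rt_r [[0.5282, 0.3263], [0.3847, 0.3209]] mid [0.4565 0.3236] dir -177.84 rms 0.04 0.8
rt_b [[0.3774, 0.4407], [0.3787, 0.3273]] mid [0.378 0.384] dir -89.35 rms 0.03 1.0
rt_t [[0.538, 0.4423], [0.538, 0.3342]] mid [0.538  0.3883] dir -90.05 rms 0.2 0.85
```

Call:
jog_arm:
  series:
    - [[0,0,0],[0,-9.95,0],0.058]
    - [[0,0,0],[0,-9.95,0],0.058]
    - [[0.0505,0,0.0273],[0,0,0],0.058]
    - [[0.0505,0,0.0273],[0,0,0],0.058]
    - [[0.0505,0,0.0273],[0,0,0],0.058]
    - [[0.0505,0,0.0273],[0,0,0],0.058]
    - [[0.0505,0,0.0273],[0,0,0],0.058]
    - [[0.0505,0,0.0273],[0,0,0],0.058]
    - [[0.0505,0,0.0273],[0,0,0],0.058]
    - [[0.0505,0,0.0273],[0,0,0],0.058]

```text
time_s: 1.6
tcp_pos: [0.4268, 0.1934, 0.223]
ee_rot: [[0.027, 0.001, 1.0], [-1.0, 0.001, 0.027], [-0.001, -1.0, 0.001]]
wrist_force: [0.9, 0.7, -0.4]
gripper_width: 0.671
```

Call:
jog_arm:
  series:
    - [[0.0505,0.03,0.0273],[0,0,0],0.058]
    - [[0,0.04,0],[0,0,0],0.058]
    - [[0,0,0],[0,0,0],0.058]
    - [[0,0,0],[0,0,0],0.058]

```text
time_s: 2.1
tcp_pos: [0.4546, 0.1479, 0.155]
ee_rot: [[0.028, 0.002, 1.0], [-1.0, 0.001, 0.028], [-0.001, -1.0, 0.002]]
wrist_force: [-0.6, -0.5, 0.3]
gripper_width: 0.666
```

Run:
```python
from h import *
p=proj("scene",[.455,.145,.05])[0]; q=proj("top",[.455,.145,.05])[0]; print(p,q)
def cr(n,p,w,h,k):
    u,v=int(p[0]),int(p[1]); print(u-w,v-h); return cv2.resize(capture(n)[max(0,v-h):v+h,u-w:u+w],None,fx=k,fy=k,interpolation=cv2.INTER_CUBIC)
a=cr("scene",p,65,65,6); b=cr("top",q,65,65,6)
im=np.hstack([cv2.resize(a,(400,400)),cv2.resize(b,(400,400))]); cv2.imwrite("pics/c2.png",im[...,::-1])
```

```text
[323.38083236 262.43537433] [283.60859746 266.0301221 ]
258 197
218 201
```

View pics/c2.png

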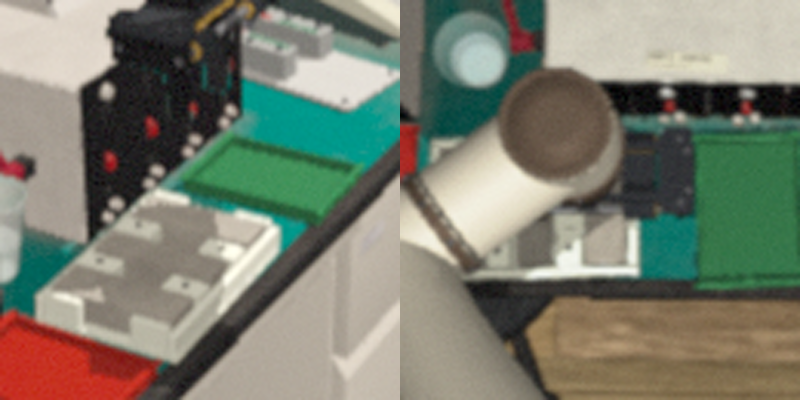

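Call:
jog_arm:
  series:
    - [[0.002,0.05,0],[0,0,0],0.058]
    - [[0,0.05,0],[0,0,0],0.058]
    - [[0,0,0],[0,0,0],0.058]
    - [[0,0,0],[0,0,0],0.058]

```text
time_s: 2.7
tcp_pos: [0.4554, 0.1465, 0.0557]
ee_rot: [[0.028, 0.004, 1.0], [-1.0, 0.002, 0.028], [-0.002, -1.0, 0.004]]
wrist_force: [1.0, -0.3, 0.2]
gripper_width: 0.666
```

Run:
```python
from h import *
u,v=323,262
im=capture("scene"); cv2.imwrite("pics/c3.png",cv2.resize(im[v-50:v+40,u-55:u+65],None,fx=6.5,fy=6.5,interpolation=cv2.INTER_CUBIC)[...,::-1])
```

```text
(no output)
```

View pics/c3.png

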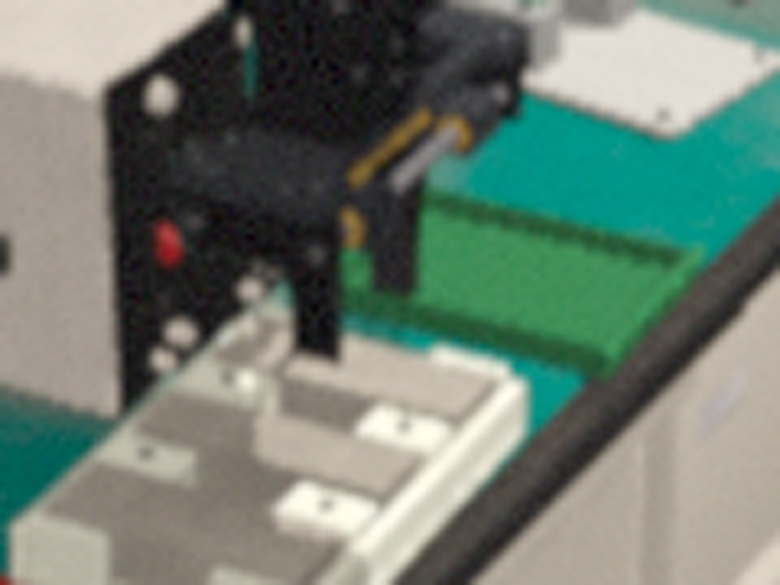

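Call:
jog_arm:
  series:
    - [[0,0.015,0],[0,0,0],0.058]
    - [[0,0.015,0],[0,0,0],0.058]
    - [[0,0.008,0],[0,0,0],0.058]
    - [[0,0.007,0],[0,0,0],0.058]
    - [[0,0,0],[0,0,0],0.058]

```text
time_s: 3.38
tcp_pos: [0.4539, 0.1452, 0.0088]
ee_rot: [[0.027, 0.0, 1.0], [-1.0, 0.0, 0.027], [-0.0, -1.0, 0.0]]
wrist_force: [0.0, -0.9, -0.6]
gripper_width: 0.666
```

Close.

Call:
jog_arm:
  series:
    - [[0,-0.001,0],[0,0,0],0.02]
    - [[0,0,0],[0,0,0],0.02]
    - [[0,0,0],[0,0,0],0.02]
    - [[0,0,0],[0,0,0],0.02]
    - [[0,0,0],[0,0,0],0.02]

```text
time_s: 4.0
tcp_pos: [0.454, 0.1452, 0.0099]
ee_rot: [[0.027, 0.001, 1.0], [-1.0, 0.0, 0.027], [-0.0, -1.0, 0.001]]
wrist_force: [-0.8, 0.0, 4.0]
gripper_width: 0.459
```

Call:
jog_arm:
  series:
    - [[0,-0.03,0],[0,0,0],0.02]
    - [[0,-0.05,-0.01],[0,0,0],0.02]
    - [[0.045,-0.01,-0.015],[0,0,0],0.02]
    - [[0.055,0,0],[0,0,0],0.02]
    - [[0.055,0,0],[0,0,0],0.02]
    - [[0.055,0,0],[0,0,0],0.02]
    - [[0.055,0,0],[0,0,0],0.02]
    - [[0.055,0,0],[0,0,0],0.02]
    - [[0.054,0,0],[0,10.2,0],0.02]
    - [[0,0,0],[0,0,0],0.02]

```text
time_s: 5.25
tcp_pos: [0.4375, -0.2323, 0.0984]
ee_rot: [[-0.158, -0.002, 0.988], [-0.988, 0.0, -0.158], [-0.0, -1.0, -0.002]]
wrist_force: [0.5, 0.1, -2.8]
gripper_width: 0.456
```

Call:
jog_arm:
  series:
    - [[0,0,0],[0,0,0],0.02]
    - [[0,0,0],[0,0,0],0.02]

```text
time_s: 5.5
tcp_pos: [0.4383, -0.2284, 0.0993]
ee_rot: [[-0.149, -0.001, 0.989], [-0.989, 0.0, -0.149], [-0.0, -1.0, -0.001]]
wrist_force: [-0.5, 0.8, -3.5]
gripper_width: 0.456
```

Call:
jog_arm:
  series:
    - [[-0.0022,0.02,0.0207],[0,0,0],0.02]
    - [[0,0.04,0],[0,0,0],0.02]
    - [[0,0.019,0],[0,0,0],0.02]
    - [[0,0,0],[0,0,0],0.02]
    - [[0,0,0],[0,0,0],0.02]

```text
time_s: 6.12
tcp_pos: [0.4605, -0.23, 0.0216]
ee_rot: [[-0.149, 0.002, 0.989], [-0.989, -0.001, -0.149], [0.0, -1.0, 0.002]]
wrist_force: [0.2, 0.1, -2.2]
gripper_width: 0.461
```

Call:
jog_arm:
  series:
    - [[0,0.005,0],[0,0,0],0.02]
    - [[0,0.004,0],[0,0,0],0.02]
    - [[0,0,0],[0,0,0],0.02]
    - [[0,0,0],[0,0,0],0.02]

```text
time_s: 6.62
tcp_pos: [0.4599, -0.2305, 0.012]
ee_rot: [[-0.151, 0.001, 0.989], [-0.989, -0.0, -0.151], [0.0, -1.0, 0.001]]
wrist_force: [-0.7, 1.2, 2.0]
gripper_width: 0.459
```

Call:
jog_arm:
  series:
    - [[0,0,0],[0,0,0],0.07]
    - [[0,0,0],[0,0,0],0.07]
    - [[0,0,0],[0,0,0],0.07]
    - [[0,-0.05,0],[0,0,0],0.07]
    - [[0,-0.06,0],[0,0,0],0.07]
    - [[-0.06,0,0],[0,0,0],0.07]
    - [[-0.06,0,0],[0,0,0],0.07]
    - [[-0.06,0,0],[0,0,0],0.07]
    - [[0,0,0],[0,0,0],0.07]

```text
time_s: 7.75
tcp_pos: [0.4874, -0.0492, 0.1219]
ee_rot: [[-0.145, 0.001, 0.989], [-0.989, 0.0, -0.145], [-0.0, -1.0, 0.001]]
wrist_force: [-0.9, -0.4, -0.1]
gripper_width: 0.806
```

Run:
```python
from h import *
im=mean("top"); np.save("m1.npy",im); cv2.imwrite("pics/g2.png",cv2.resize(im[195:285,375:440],None,fx=6.5,fy=6.5,interpolation=cv2.INTER_CUBIC)[...,::-1])
print(sense()["tcp_pos"],sense()["ee_rot"][:,0])
```

```text
[ 0.4862644  -0.05330264  0.12144577] [-1.52121111e-01 -9.88361841e-01  1.99271390e-04][ WARN:0@20.871] global loadsave.cpp:1063 imwrite_ Unsupported depth image for selected encoder is fallbacked to CV_8U.
```

View pics/g2.png

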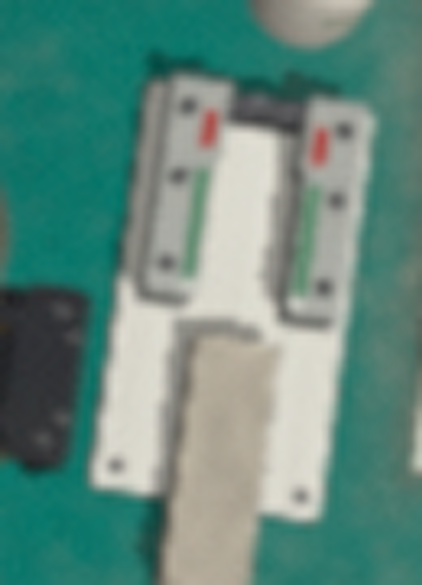

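```bash
cat > e2.py <<'E'
from h import *
im=np.load("m1.npy"); g=im.mean(2)
G=lambda x,y:(375+x/6.5-.42,195+y/6.5-.42)
u=np.array([.98849,-.15126]);n=np.array([.15126,.98849])
for nm,a,b,z,hw in (("left",G(192,345),G(175,490),.036,1.5),("right",G(277,355),G(262,490),.036,2),("front",G(200,338),G(274,348),.036,1.5),("right_low",G(257,520),G(250,575),.036,2),
 ("baseL",G(118,300),G(93,480),0,2),("baseR",G(345,330),G(322,515),.008,2),
 ("rt_r",(180+132/3,243),(180+131/3,290),.016,2),("rt_l",(188.3,243),(186.7,290),.016,2)):
    p,q,r,f=edge(g,a,b,hw); w=ray("top",[p,q],z)[:,:2]; d=w[1]-w[0]
    print(nm,np.round([p,q],1).tolist(),w.mean(0).round(4),"u",(w@u).round(4),"n",(w@n).round(4),np.degrees(np.arctan2(d[1],d[0])).round(2),r.round(2),round(f,2))
E
python3 e2.py
```

```text
left [[404.7, 247.7], [401.6, 270.0]] [ 0.4836 -0.215 ] u [0.545  0.4762] n [-0.1392 -0.1396] 171.64 0.03 1.0
right [[417.3, 249.2], [415.0, 270.0]] [ 0.4819 -0.2542] u [0.5468 0.4828] n [-0.1775 -0.1793] 172.92 0.12 1.0
front [[405.5, 245.8], [416.7, 248.4]] [ 0.5199 -0.2393] u [0.5512 0.549 ] n [-0.1406 -0.1753] -102.28 0.24 0.95
right_low [[414.5, 274.6], [413.0, 283.0]] [ 0.4234 -0.2461] u [0.4686 0.4428] n [-0.1796 -0.1789] 169.57 0.11 1.0
baseL [[392.5, 240.7], [388.5, 268.4]] [ 0.5018 -0.1809] u [0.5672 0.4796] n [-0.1028 -0.103 ] 171.48 0.03 1.0
baseR [[427.7, 245.4], [423.9, 273.8]] [ 0.4864 -0.2882] u [0.5691 0.4798] n [-0.2111 -0.2114] 171.48 0.04 1.0
rt_r [[224.8, 243.0], [224.9, 290.0]] [0.456  0.3271] u [0.4722 0.3303] n [0.4065 0.378 ] -177.31 0.55 0.7
rt_l [[189.0, 243.0], [186.9, 290.0]] [0.4544 0.44  ] u [0.454  0.3112] n [0.5152 0.492 ] -179.47 0.12 1.0
```

Call:
jog_arm:
  series:
    - [[0.059,0,-0.0151],[0,0,0],0.07]
    - [[0.06,0,-0.0151],[0,0,0],0.07]
    - [[0.06,0,-0.0151],[0,0,0],0.07]
    - [[0,0.05,0],[0,0,0],0.07]
    - [[0,0,0],[0,0,0],0.07]
    - [[0,0,0],[0,0,0],0.07]

```text
time_s: 8.7
tcp_pos: [0.4155, -0.2232, 0.0725]
ee_rot: [[-0.151, 0.001, 0.989], [-0.989, -0.001, -0.151], [0.001, -1.0, 0.001]]
wrist_force: [-0.4, -0.2, 0.5]
gripper_width: 0.8
```

Call:
jog_arm:
  series:
    - [[0.0005,0.03,0],[0,0,0],0.07]
    - [[0,0.02,0],[0,0,0],0.07]
    - [[0,0.01,0],[0,0,0],0.07]
    - [[0,0,0],[0,0,0],0.07]
    - [[0,0,0],[0,0,0],0.02]
    - [[0,0,0],[0,0,0],0.02]
    - [[0,0,0],[0,0,0],0.02]
    - [[0,0,0],[0,0,0],0.02]
    - [[0,0,0],[0,0,0],0.02]

```text
time_s: 9.82
tcp_pos: [0.4149, -0.2232, 0.0118]
ee_rot: [[-0.151, 0.0, 0.989], [-0.989, -0.0, -0.151], [0.0, -1.0, 0.0]]
wrist_force: [-0.7, 0.6, 2.0]
gripper_width: 0.457
```

Call:
jog_arm:
  series:
    - [[-0.0015,0,0],[0,0,0],0.02]
    - [[0,0,0.006],[0,0,0],0.02]
    - [[0,0,0.006],[0,0,0],0.02]
    - [[0,0,0],[0,0,0],0.02]

```text
time_s: 10.32
tcp_pos: [0.4241, -0.2231, 0.0116]
ee_rot: [[-0.151, -0.006, 0.988], [-0.988, 0.001, -0.151], [-0.0, -1.0, -0.006]]
wrist_force: [-6.0, 0.4, 8.2]
gripper_width: 0.46
```

Call:
jog_arm:
  series:
    - [[0,0,0.003],[0,0,0],0.02]
    - [[0,0,0.003],[0,0,0],0.02]
    - [[0,0,0],[0,0,0],0.02]

```text
time_s: 10.7
tcp_pos: [0.4294, -0.224, 0.0117]
ee_rot: [[-0.151, -0.007, 0.988], [-0.988, 0.001, -0.151], [-0.0, -1.0, -0.007]]
wrist_force: [-6.7, 0.1, 10.2]
gripper_width: 0.455
```

Call:
jog_arm:
  series:
    - [[0,-0.001,0.003],[0,0,0],0.02]
    - [[0,0,0.003],[0,0,0],0.02]
    - [[0,0,0.003],[0,0,0],0.02]
    - [[0,0,0],[0,0,0],0.02]

```text
time_s: 11.2
tcp_pos: [0.442, -0.2257, 0.0123]
ee_rot: [[-0.151, -0.0, 0.989], [-0.989, 0.0, -0.151], [-0.0, -1.0, -0.0]]
wrist_force: [0.1, 0.5, -3.0]
gripper_width: 0.455
```

Call:
jog_arm:
  series:
    - [[0,0.0005,0.004],[0,0,0],0.02]
    - [[0,0,0.005],[0,0,0],0.02]
    - [[0,0,0.005],[0,0,0],0.02]
    - [[0,0,0.005],[0,0,0],0.02]
    - [[0,0,0],[0,0,0],0.02]

```text
time_s: 11.82
tcp_pos: [0.461, -0.2287, 0.0121]
ee_rot: [[-0.151, 0.0, 0.989], [-0.989, -0.0, -0.151], [0.0, -1.0, 0.0]]
wrist_force: [0.7, 0.3, -3.2]
gripper_width: 0.455
```

Call:
jog_arm:
  series:
    - [[0,0.0003,0.005],[0,0,0],0.02]
    - [[0,0,0.005],[0,0,0],0.02]
    - [[0,0,0.005],[0,0,0],0.02]
    - [[0,0,0.005],[0,0,0],0.02]
    - [[0,0,0.005],[0,0,0],0.02]
    - [[0,0,0.005],[0,0,0],0.02]
    - [[0,0,0],[0,0,0],0.02]

```text
time_s: 12.7
tcp_pos: [0.4915, -0.2333, 0.0119]
ee_rot: [[-0.151, 0.002, 0.989], [-0.989, -0.001, -0.151], [0.0, -1.0, 0.002]]
wrist_force: [-0.1, -0.5, -2.3]
gripper_width: 0.455
```

Call:
jog_arm:
  series:
    - [[0,0,0.003],[0,0,0],0.02]
    - [[0,0,0.003],[0,0,0],0.02]
    - [[0,0,0.002],[0,0,0],0.02]
    - [[0,0,0.002],[0,0,0],0.02]
    - [[0,0,0],[0,0,0],0.02]

```text
time_s: 13.32
tcp_pos: [0.4995, -0.2346, 0.0118]
ee_rot: [[-0.151, -0.001, 0.989], [-0.989, 0.0, -0.151], [-0.0, -1.0, -0.001]]
wrist_force: [-3.9, -0.1, 3.4]
gripper_width: 0.455
```

Call:
jog_arm:
  series:
    - [[0,-0.0003,0.002],[0,0,0],0.02]
    - [[0,0,0.002],[0,0,0],0.02]
    - [[0,0,0.002],[0,0,0],0.02]
    - [[0,0,0],[0,0,0],0.02]

```text
time_s: 13.82
tcp_pos: [0.4996, -0.2346, 0.0118]
ee_rot: [[-0.152, -0.013, 0.988], [-0.988, 0.003, -0.152], [-0.001, -1.0, -0.013]]
wrist_force: [-14.4, 3.7, 11.8]
gripper_width: 0.46
```

Call:
jog_arm:
  series:
    - [[0,0,0.002],[0,0,0],0.02]
    - [[0,0,0],[0,0,0],0.02]
    - [[0,0,0],[0,0,0],0.02]

```text
time_s: 14.2
tcp_pos: [0.4997, -0.2346, 0.0117]
ee_rot: [[-0.153, -0.017, 0.988], [-0.988, 0.004, -0.153], [-0.001, -1.0, -0.017]]
wrist_force: [-16.9, 5.2, 15.4]
gripper_width: 0.457
```

Run:
```python
from h import *
a=capture("top")[195:285,365:455]; p=proj("scene",[.54,-.24,.04])[0].astype(int); print(p); b=capture("scene")[p[1]-30:p[1]+30,p[0]-30:p[0]+30]
cv2.imwrite("pics/c4.png",np.hstack([cv2.resize(x,(400,400),interpolation=cv2.INTER_CUBIC) for x in (a,b)])[...,::-1])
```

```text
[358 209]
```

View pics/c4.png

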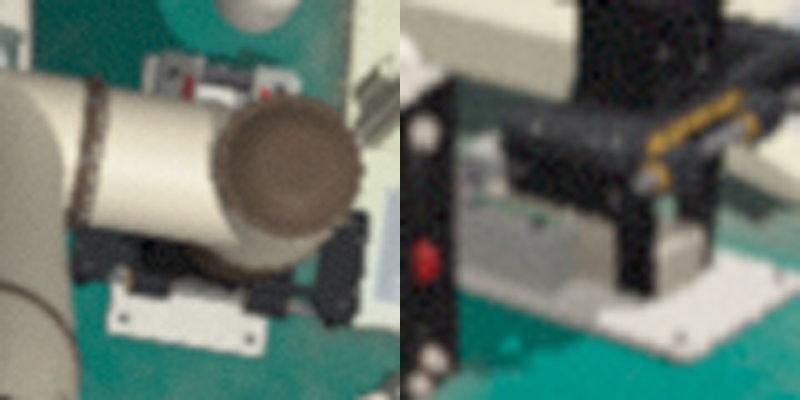

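Call:
jog_arm:
  series:
    - [[0,-0.001,-0.01],[0,0,0],0.02]
    - [[0,0,-0.015],[0,0,0],0.02]
    - [[0,0,-0.015],[0,0,0],0.02]
    - [[0,0,-0.015],[0,0,0],0.02]
    - [[0,0,-0.015],[0,0,0],0.02]
    - [[0,0,-0.015],[0,0,0],0.02]
    - [[0,0,-0.008],[0,0,0],0.02]
    - [[0,0,0],[0,0,0],0.02]
    - [[0,0,0],[0,0,0],0.02]

```text
time_s: 15.42
tcp_pos: [0.4169, -0.222, 0.0133]
ee_rot: [[-0.151, 0.001, 0.989], [-0.989, -0.0, -0.151], [0.0, -1.0, 0.001]]
wrist_force: [0.2, 0.3, -1.7]
gripper_width: 0.458
```

Call:
jog_arm:
  series:
    - [[0,0.001,0],[0,0,0],0.07]
    - [[0,0,0],[0,0,0],0.07]
    - [[0,0,0],[0,0,0],0.07]
    - [[0,-0.05,0],[0,0,0],0.07]
    - [[0,0,0.046],[0,0,0],0.07]
    - [[0,0,0],[0,0,0],0.07]
    - [[0,0.03,0],[0,0,0],0.07]
    - [[0,0.014,0],[0,0,0],0.07]
    - [[0,0.006,0],[0,0,0],0.07]
    - [[0,0,0],[0,0,0],0.07]

```text
time_s: 16.68
tcp_pos: [0.4613, -0.2288, 0.012]
ee_rot: [[-0.151, -0.001, 0.989], [-0.989, -0.0, -0.151], [0.0, -1.0, -0.001]]
wrist_force: [0.8, 0.4, 0.1]
gripper_width: 0.805
```

Call:
jog_arm:
  series:
    - [[0,0,0],[0,0,0],0.02]
    - [[0,0,0],[0,0,0],0.02]
    - [[0,0,0],[0,0,0],0.02]
    - [[0,0,0],[0,0,0],0.02]
    - [[0,0,0],[0,0,0],0.02]

```text
time_s: 17.3
tcp_pos: [0.4616, -0.2288, 0.0124]
ee_rot: [[-0.151, 0.0, 0.989], [-0.989, -0.0, -0.151], [0.0, -1.0, 0.0]]
wrist_force: [-0.9, -0.0, 1.6]
gripper_width: 0.457
```

Call:
jog_arm:
  series:
    - [[0,-0.03,0],[0,0,0],0.02]
    - [[0,-0.05,-0.01],[0,0,0],0.02]
    - [[-0.0568,0,-0.0114],[0,0,0],0.02]
    - [[-0.0568,0,-0.01],[0,0,0],0.02]
    - [[-0.0568,0,-0.01],[0,0,0],0.02]
    - [[-0.0568,0,0],[0,-10.6,0],0.02]
    - [[0,0,0],[0,0,0],0.02]
    - [[0,0,0],[0,0,0],0.02]
    - [[0,0,0],[0,0,0],0.02]

```text
time_s: 18.42
tcp_pos: [0.4541, 0.0011, 0.0917]
ee_rot: [[0.031, -0.001, 1.0], [-1.0, -0.0, 0.031], [0.0, -1.0, -0.001]]
wrist_force: [-0.3, -0.9, -2.8]
gripper_width: 0.458
```

Run:
```python
from h import *
p=proj("scene",[.455,.0,.04])[0].astype(int); b=capture("scene")[p[1]-50:p[1]+40,p[0]-50:p[0]+50]
cv2.imwrite("pics/c5.png",cv2.resize(b,None,fx=6,fy=6,interpolation=cv2.INTER_CUBIC)[...,::-1])
```

```text
(no output)
```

View pics/c5.png

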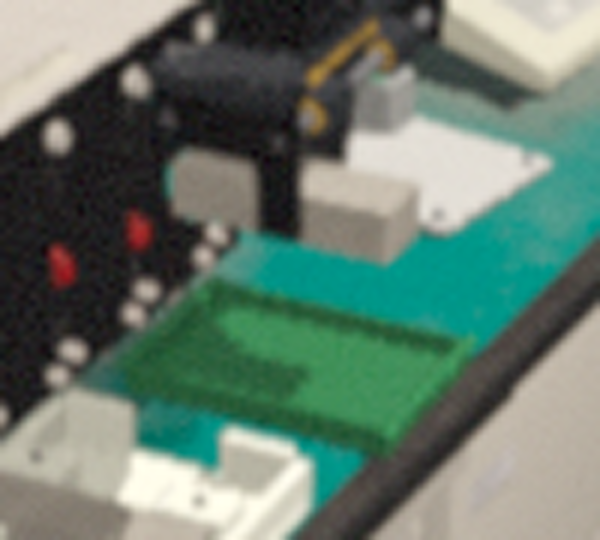

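Run:
```python
from h import *
im=capture("scene"); p=proj("scene",[.455,.0,.01])[0].astype(int); x0,y0=p-60
hsv=cv2.cvtColor(im,cv2.COLOR_RGB2HSV); m=np.zeros(im.shape[:2],'u1'); s=np.s_[y0:y0+120,x0:x0+120]; 
m[s]=cv2.inRange(hsv,(50,100,30),(73,255,190))[s]; m=cv2.morphologyEx(m,cv2.MORPH_OPEN,np.ones((3,3)))
c=max(cv2.findContours(m,0,2)[0],key=cv2.contourArea); h=cv2.convexHull(c); q=cv2.approxPolyDP(h,4,True)[:,0]; print(cv2.contourArea(c))
for a in q: print(a,ray("scene",a,.016)[0].round(3),ray("scene",a,0)[0].round(3))
C=np.array([[x,y,.016] for x,y in((.528,.055),(.528,-.051),(.382,.055),(.382,-.051))]); print(proj("scene",C).round(1),proj("top",C).round(1))
```

```text
898.5
[318 256] [0.518 0.069 0.016] [0.533 0.045 0.   ]
[332 241] [ 0.529 -0.036  0.016] [ 0.544 -0.062  0.   ]
[374 251] [ 0.385 -0.042  0.016] [ 0.397 -0.069  0.   ]
[361 269] [0.371 0.073 0.016] [0.383 0.049 0.   ]
[[317.5 253.3]
 [334.5 239.2]
 [360.4 265.2]
 [376.  250. ]] [[314.2 244.3]
 [348.7 244.7]
 [313.4 291.8]
 [348.4 292.3]]
```

Call:
jog_arm:
  series:
    - [[-0.002,0.03,0.0014],[0,0,0],0.02]
    - [[0,0.03,0],[0,0,0],0.02]
    - [[0,0.01,0],[0,0,0],0.02]
    - [[0,0.006,0],[0,0,0],0.02]
    - [[0,0,0],[0,0,0],0.02]
    - [[0,0,0],[0,0,0],0.02]

```text
time_s: 19.27
tcp_pos: [0.4569, 0.0043, 0.0169]
ee_rot: [[0.034, 0.002, 0.999], [-0.999, 0.001, 0.034], [-0.001, -1.0, 0.002]]
wrist_force: [0.3, 0.4, -1.7]
gripper_width: 0.453
```

Call:
jog_arm:
  series:
    - [[0,0.004,0],[0,0,0],0.02]
    - [[0,0.003,0],[0,0,0],0.02]
    - [[0,0,0],[0,0,0],0.02]
    - [[0,0,0],[0,0,0],0.02]

```text
time_s: 19.77
tcp_pos: [0.4562, 0.0042, 0.0091]
ee_rot: [[0.034, -0.0, 0.999], [-0.999, -0.0, 0.034], [0.0, -1.0, -0.0]]
wrist_force: [-0.5, 0.3, -2.7]
gripper_width: 0.46
```

Lower slightly, open modestly, lift and move off.

Call:
jog_arm:
  series:
    - [[0,0.001,0],[0,0,0],0.02]
    - [[0,0,0],[0,0,0],0.02]
    - [[0,0,0],[0,0,0],0.052]
    - [[0,0,0],[0,0,0],0.052]
    - [[0,0,0],[0,0,0],0.052]
    - [[0,-0.02,0],[0,0,0],0.052]
    - [[0,-0.06,0],[0,0,0],0.052]
    - [[0,-0.06,0],[0,0,0],0.052]
    - [[0.06,0,-0.02],[0,0,0],0.052]
    - [[0.06,0,0],[0,0,0],0.052]

```text
time_s: 21.02
tcp_pos: [0.4398, -0.1163, 0.1494]
ee_rot: [[0.036, 0.003, 0.999], [-0.999, 0.001, 0.036], [-0.001, -1.0, 0.003]]
wrist_force: [1.1, 0.0, 0.0]
gripper_width: 0.592
```

Call:
jog_arm:
  series:
    - [[0.06,0,0],[0,0,0],0.052]
    - [[0,0,0],[0,0,0],0.052]
    - [[0,0,0],[0,0,0],0.052]

```text
time_s: 21.4
tcp_pos: [0.442, -0.1758, 0.1479]
ee_rot: [[0.032, -0.001, 0.999], [-0.999, 0.0, 0.032], [-0.0, -1.0, -0.001]]
wrist_force: [-0.0, 0.4, -0.6]
gripper_width: 0.601
```

Run:
```python
from h import *
a=capture("top")[200:300,180:440]; b=capture("scene")[200:320,260:410]
cv2.imwrite("pics/c6.png",np.vstack([cv2.resize(a,(520,200),interpolation=cv2.INTER_CUBIC),cv2.resize(b,(520,400),interpolation=cv2.INTER_CUBIC)])[...,::-1])
```

```text
(no output)
```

View pics/c6.png

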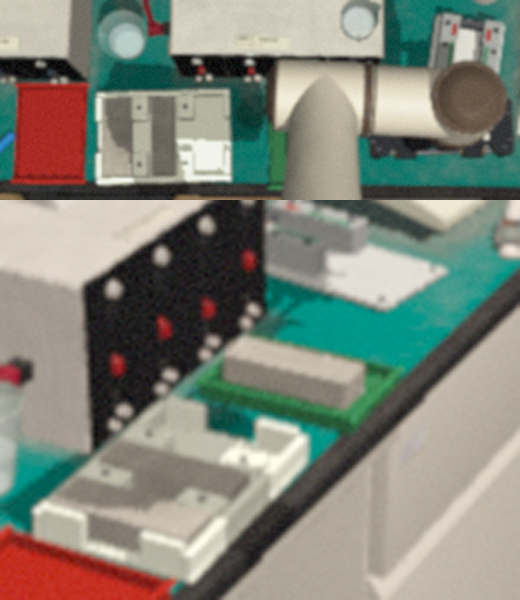

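The scene view shows the bar flat inside the green tray at about (290,375) in the crop. The other two bars are still in the rack, and the arm is clear.

```bash
python3 -c "
from station import *
print(finish_job())"
```

```text
the job is handed in; nothing more can be done
None
```

The right-hand bar passed the gauge and now lies flat in the green tray; the job was handed in at about 21.5 s of the 53 s allowed.

- **Set down:** I took the bar from the rack, laid it flat on the gauge bed about 17 mm short of the jaws and let go, then took it again near its rear end.
- **Gauge check:** It slid in freely and stopped about 69 mm in, at the no-go shoulder (70 mm nominal). A few mm more push did not move it, with the wrist force along the slide reaching 17 N. The top picture showed white bed still visible between the red bands, and the gripper opening read the bar as about 39.8 mm wide, so it is a right bar.
- **Tray:** I drew it back, took it again at its middle and laid it in the green tray.

**Last checks:**
- The final scene picture shows the bar flat inside the green tray, the other two bars still in the rack, and the arm clear.
- The wrist blocked the top camera's view of the tray, so the tray position was confirmed only by the scene view and the measured tool position, 1 to 2 mm from my estimate of the tray centre.
- My edge fits for the trays read 7 to 14 mm too large, so the tray centre is good to only a few mm, which the 22 mm and 40 mm tolerances allow.

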